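# Gauge the stake ferrules and stow the good ones

### The job

Slide the cover of the plywood box fully open. Then, one at a time from the left end of the row (the robot's left) to the right, try each steel ferrule on the gauge pin without forcing it: one that slides right down onto the plinth goes into the box's compartment, one that stops on the taper goes into the black reject tray. Finally slide the cover fully shut, and leave everything else on the bench undisturbed.

Things in the scene. Friction and masses are not known exactly. Their poses are not given: they have to be found in the camera images.
- ferrule_1_p: Flanged steel ferrule standing on its flange at the left end of the row (largest y); only one of ferrule_1_p and ferrule_1_q is ever there (the other stays None). Tube 40 mm outside diameter above a round foot flange, 60 mm diameter, 8 mm thick; 70 mm high in all, about 250 g. Origin at the centre of the underside, z up the tube. Good or tight (see gauge): the name does not tell.
- ferrule_1_q: Flanged steel ferrule standing on its flange at the left end of the row (largest y); only one of ferrule_1_p and ferrule_1_q is ever there (the other stays None). Tube 40 mm outside diameter above a round foot flange, 60 mm diameter, 8 mm thick; 70 mm high in all, about 250 g. Origin at the centre of the underside, z up the tube. Good or tight (see gauge): the name does not tell.
- ferrule_2_p: Flanged steel ferrule standing on its flange second from the left in the row; only one of ferrule_2_p and ferrule_2_q is ever there (the other stays None). Tube 40 mm outside diameter above a round foot flange, 60 mm diameter, 8 mm thick; 70 mm high in all, about 250 g. Origin at the centre of the underside, z up the tube. Good or tight (see gauge): the name does not tell.
- ferrule_2_q: Flanged steel ferrule standing on its flange second from the left in the row; only one of ferrule_2_p and ferrule_2_q is ever there (the other stays None). Tube 40 mm outside diameter above a round foot flange, 60 mm diameter, 8 mm thick; 70 mm high in all, about 250 g. Origin at the centre of the underside, z up the tube. Good or tight (see gauge): the name does not tell.
- ferrule_3_p: Flanged steel ferrule standing on its flange third from the left in the row; only one of ferrule_3_p and ferrule_3_q is ever there (the other stays None). Tube 40 mm outside diameter above a round foot flange, 60 mm diameter, 8 mm thick; 70 mm high in all, about 250 g. Origin at the centre of the underside, z up the tube. Good or tight (see gauge): the name does not tell.
- ferrule_3_q: Flanged steel ferrule standing on its flange third from the left in the row; only one of ferrule_3_p and ferrule_3_q is ever there (the other stays None). Tube 40 mm outside diameter above a round foot flange, 60 mm diameter, 8 mm thick; 70 mm high in all, about 250 g. Origin at the centre of the underside, z up the tube. Good or tight (see gauge): the name does not tell.
- ferrule_4_p: Flanged steel ferrule standing on its flange at the right end of the row (smallest y; this place is sometimes empty); only one of ferrule_4_p and ferrule_4_q is ever there (the other stays None). Tube 40 mm outside diameter above a round foot flange, 60 mm diameter, 8 mm thick; 70 mm high in all, about 250 g. Origin at the centre of the underside, z up the tube. Good or tight (see gauge): the name does not tell.
- ferrule_4_q: Flanged steel ferrule standing on its flange at the right end of the row (smallest y; this place is sometimes empty); only one of ferrule_4_p and ferrule_4_q is ever there (the other stays None). Tube 40 mm outside diameter above a round foot flange, 60 mm diameter, 8 mm thick; 70 mm high in all, about 250 g. Origin at the centre of the underside, z up the tube. Good or tight (see gauge): the name does not tell.
- gauge: Fixed gauge: a dark square plinth, 100 x 100 x 15 mm, with an upright steel pin in its middle. Origin at the plinth's underside centre. A good ferrule has a 28 mm bore all through; a tight one looks the same outside, but has a hole of only 20 mm in its flange.
- gauge_seat (a point): Foot of the pin, on the plinth's top face, on the pin's axis (15 mm above the bench). The pin rises 60 mm from here: 24 mm diameter up to 46 mm, then tapering to 10 mm diameter at the tip. A good ferrule, flange first, slides down by its own weight onto the plinth; a tight one stops on the taper, underside about 50 mm above this point, and stays there if let go.
- kitbox: Fixed plywood slide box, 160 mm (its x) by 420 mm (its y) by 88 mm high; origin at its underside centre. The half towards its -y is an open compartment; the half towards +y is closed by a deck on which the cover parks.
- compartment (a point): Centre of the compartment's inner floor, 6 mm above the bench; axes as the box. The compartment measures 148 mm in x, 201 mm in y, and is 82 mm deep.
- cover (a joint): How far the flat aluminium cover has slid along the box's +y: 0 closed over the compartment (end stop), 0.208 m fully open (end stop). It stays where it is left; sliding it takes about 3 N.
- cover_grip (a point): Middle of the cover's black handle, a bar 60 mm long (box x), 14 mm thick (box y), 30 mm tall, standing on the cover; this point is 19 mm above the cover's top face and 11 mm below the bar's top, 114 mm above the bench. Moves with the cover.
- tray: Fixed black open reject tray, outside 145 mm (x) by 230 mm (y) by 32 mm high, walls and floor 5 mm; origin at its underside centre.
- mug: Bystander: white mug, 80 mm across, 85 mm high; leave alone. Origin at its underside.
- flask: Bystander: steel drinks flask, 72 mm across, 220 mm high; leave alone. Origin at its underside.
- jar: Bystander: sample jar, 50 mm across, 60 mm high, not always there; leave alone. Origin at its underside.
- offcut: Bystander: wooden stake offcut, 160 x 38 x 38 mm, lying along its own y; leave alone. Origin at its underside.
- marker: Bystander: black marker pen, 130 mm long, 16 mm thick, lying along its own x; leave alone. Origin at its underside.
- driver: Bystander: screwdriver, 190 mm long, lying along its own x; leave alone. Origin at its underside.
Not all that is in view belongs to the job. What is shaped like the ferrule_2_p but green, orange or turquoise is not meant.

How it is judged:
By the outcome, as a careful person would: the job done as asked, in the order asked, and still so for the second after the job is handed in, with the robot touching nothing.
Of ferrule_1_p, ferrule_1_q only 1 to 1 are there at a start; the rules pass over those that are not, and their reading is None.
Of ferrule_2_p, ferrule_2_q only 1 to 1 are there at a start; the rules pass over those that are not, and their reading is None.
Of ferrule_3_p, ferrule_3_q only 1 to 1 are there at a start; the rules pass over those that are not, and their reading is None.
Of ferrule_4_p, ferrule_4_q, jar only 1 to 1 are there at a start; the rules pass over those that are not, and their reading is None.
At some moment in a run one of ferrule_1_q, ferrule_2_p, ferrule_3_q, ferrule_4_p, ferrule_1_p, ferrule_2_q, ferrule_3_p, ferrule_4_q may be knocked a few centimetres aside while the robot is not near it.
It also fails if it takes over 210 s, if anything falls off the work surface, if the arm or the gripper's body presses on something with over 40 N, if the wrist force passes 120 N, or if a joint passes its speed limit or range.

### The arm

A 6-joint arm with a two-finger parallel gripper is mounted at the origin on the work surface. World frame = base frame: x ahead of the robot, y to its left, z up, the work surface at z = 0. Lengths are in m, angles in rad, forces in N, time in s.
With the tool pointing down it reaches from about 0.35 to 0.725 m from the base axis. Payload 4.3 kg.
Tool frame: the origin (TCP) lies midway between the tips of the shut fingers; the grasp point (between the pads) lies 19 mm behind it (env.grasp_offset is the distance from the TCP to the grasp point, in m); z points along the fingers, y is the line along which they close (so a half turn about z gives the same grasp; the last joint's range is limited). The gripper opens to 85 mm and grips with 20 to 120 N. Pads are 22 mm wide; open, the fingers measure 114 mm over their backs; the gripper's body (76 mm by 85 mm) begins 54 mm behind the grasp point. The pads swing forward as they close: fully open they stand 13 mm farther back than shut.
Start: joints at [1.062, 0.377, 0.081, 1.274, 0, 1.46], TCP at [0.223, 0.53, 0.231] pointing down, gripper open.
Joint ranges: [-2.72, 2.72], [-0.84, 1.66], [-1.02, 1.22], [-1.77, 2.12], [-1.37, 1.28], [-3.14, 3.14]. Speed limits (rad/s): [2.57, 2.57, 3.14, 3.14, 3.14, 3.14].

### API

Orientations are given as a unit quaternion [x, y, z, w].
In Python, from rig import env gives the robot as it stands. The module is installed in compiled form; this text tells all that it offers.
- The arm moves only by the tool step_arm, never from a script. Its argument "increments" is text: rows parted by semicolons, each of 7 numbers parted by spaces: the shift along the tool's x, y, z in cm, then the turn, a rotation vector about the tool's x, y, z in degrees, then the opening in per cent of the stroke, from 0 (shut) to 100 (fully open). A call has 1 to 20 rows; each row is the pose to reach, as a shift and turn from the pose commanded when the call began, along the tool's axes at that moment; what a row does not reach only later rows make up. A row lasts 1/12 s, in which the tool goes at most 41.7 mm and 7.16 degrees, less where a joint would pass 70% of its speed; a pose out of reach is approached as far as the arm can. A call with a gripper value outside its range is refused whole. The fingers move at their own pace and stop on an object; "squeeze" is the grip in N (left out, the last holds). Time passes only in rows, so rows that repeat a pose let the fingers close. It gives the time, the measured TCP pose, the force, the opening and the grip force at its end, in the units of the state.
- env.observe(): the state, without advancing time (a new reading comes with each control period).
- env.grab_frame(name): name is "scene" or "top"; returns a dict with "color" (400x640x3 uint8, red, green, blue), "depth" (400x640 float32, m along the optical axis (not along the pixel's ray), 0 where there is no reading), "fx", "fy", "cx", "cy" (pixels), "rvec" (rotation vector, rad) and "tvec" (3), from world to camera coordinates, as OpenCV has them. Camera axes: x right, y down, z forward; pixel columns grow to the right and rows downward; lengths in m; the calibration is good to about 2 mm. A picture is of the moment at which its call begins.
- env.job_done(): hands the job in; it is judged then, once.
Trained networks look in the newest picture that a camera, given by its name, has taken for a name from the list of things; names that differ only in an ending like _2 or _b are one class to them, and where a whole thing is asked for, a point or a joint stands for the part that bears it (a point fixed in the world has none). Each returns a list of dicts, best first, with "confidence" (0 to 1); they miss things now and then, are a little off and sometimes report something else, mostly with a low value. They report only what shows in the picture. A call takes as long as a camera call. They do not tell look-alikes from the thing itself.
- env.search_frame(target, camera): "point" ([x, y, z] in m, in world coordinates, good to about 4 mm: the middle of the surface that is visible of it).
- env.landmark_of(target, camera): "point" ([x, y, z] in m, in world coordinates, good to about 4 mm: a listed point, or the origin of a listed thing).
The state is a dict: "time": time; "joints": joint angles; "joint_velocities": joint speeds; "tau": joint torques, N m; "tool_pos": TCP position; "eef_rot": TCP orientation; "force": force on the tool from outside, world axes, zero at the start; "wrist_torque": the same for the moment, N m; "opening": opening from 0.0 (shut) to 1.0 (fully open); "finger_force": force on a finger pad.
Only numpy, scipy, OpenCV 4.12 (cv2) and the standard library are available. Lean on these libraries where they do the work, as an engineer would, in place of code of your own. Each camera call takes 0.05 s, during which the arm holds its last target. There are 200 camera calls.

## Working session

There is one attempt and no reset: what is moved stays moved. The work goes in short steps, Python scripts to look and compute and a tool call to move; the robot and the scene stay as the last step left them, time stands still between calls to the robot, and variables do not carry over. Pictures are saved under pics/ and viewed, at most 14 in all, crops included, and the job is handed in when it is done.

Besides the shell and the picture viewer there is one more tool, called after "Emit:" as a command line: name --argument value ..., lists and objects as JSON in quotes. step_arm: Moves the arm, as the interface text tells. Its arguments: {"type":"object","properties":{"increments":{"type":"string"},"squeeze":{"type":"number"}},"required":["increments"]}

```bash
mkdir -p pics; cat > h.py <<'E'
import numpy as np, cv2
from rig import env
from scipy.spatial.transform import Rotation as R
def save(cam,name):
    f=env.grab_frame(cam); cv2.imwrite('pics/'+name,f['color'][:,:,::-1]); return f
def cloud(f):
    d=f['depth']; v,u=np.mgrid[:400,:640]
    p=np.stack([(u-f['cx'])/f['fx']*d,(v-f['cy'])/f['fy']*d,d],-1)
    r=R.from_rotvec(f['rvec']).as_matrix()
    w=(p-np.array(f['tvec']))@r; w[d==0]=np.nan
    return w
def st():
    s=env.observe(); print({k:np.round(s[k],4).tolist() for k in('time','tool_pos','eef_rot','joints','force','opening','finger_force')}); return s
def delta(x,y,z):
    "tool-axes shift in cm to bring TCP to world xyz"
    s=env.observe(); return np.round(R.from_quat(s['eef_rot']).inv().apply(np.array([x,y,z])-s['tool_pos'])*100,2)
E
python3 - <<'E'
from h import *
st()
for c in('scene','top'):
    f=save(c,c+'0.png'); print(c,R.from_rotvec(f['rvec']).as_matrix().round(2).tolist(),np.round(f['tvec'],3),f['fx'])
    for t in('ferrule_1_p','gauge_seat','compartment','cover_grip','kitbox','tray','mug','flask','jar','offcut','marker','driver'):
        print(t,[(np.round(r['point'],3).tolist(),round(r['confidence'],2)) for r in env.landmark_of(t,c)][:8])
E
```

```text
{'time': 0.0, 'tool_pos': [0.2229, 0.5293, 0.2304], 'eef_rot': [0.1981, 0.9802, -0.001, -0.0003], 'joints': [1.0617, 0.3781, 0.0796, 1.2744, 0.0, 1.4605], 'force': [0.0547, -0.3878, -0.3195], 'opening': 1.0005, 'finger_force': 0.0}
scene [[0.37, 0.93, -0.01], [0.8, -0.32, -0.51], [-0.48, 0.18, -0.86]] [-0.217 -0.347  1.38 ] 383.3738091009877
ferrule_1_p [([0.471, 0.386, 0.003], 0.61)]
gauge_seat [([0.484, -0.359, 0.017], 0.85), ([0.47, 0.39, -0.001], 0.6), ([0.573, 0.431, -0.001], 0.46)]
compartment [([0.485, -0.36, 0.02], 0.72)]
cover_grip [([0.654, 0.002, 0.113], 0.91)]
kitbox [([0.654, 0.081, -0.003], 0.6)]
tray [([0.452, -0.138, -0.001], 0.93), ([0.471, 0.3, -0.003], 0.63)]
mug [([0.686, 0.39, -0.004], 0.82), ([0.47, 0.39, 0.001], 0.37)]
flask [([0.664, -0.434, -0.005], 0.97)]
jar [([0.436, 0.092, 0.002], 0.25), ([0.575, 0.429, -0.004], 0.18)]
offcut [([0.578, 0.431, -0.001], 0.73), ([0.661, -0.434, -0.002], 0.39)]
marker [([0.321, -0.339, -0.001], 0.53)]
driver [([0.302, 0.241, 0.002], 0.8)]
top [[-0.02, -1.0, 0.0], [-0.98, 0.02, -0.21], [0.21, -0.01, -0.98]] [0.032 0.508 1.24 ] 397.4037430546769
ferrule_1_p [([0.474, 0.389, -0.003], 0.81)]
gauge_seat []
compartment [([0.451, 0.198, 0.0], 0.49)]
cover_grip [([0.655, 0.001, 0.112], 0.72)]
kitbox [([0.655, 0.081, 0.004], 0.71)]
tray [([0.456, -0.139, -0.002], 0.86)]
mug [([0.68, 0.392, -0.001], 0.94)]
flask [([0.663, -0.437, 0.003], 0.65)]
jar []
offcut [([0.573, 0.429, -0.003], 0.56)]
marker [([0.317, -0.339, 0.001], 0.57)]
driver []
```

View pics/scene0.png

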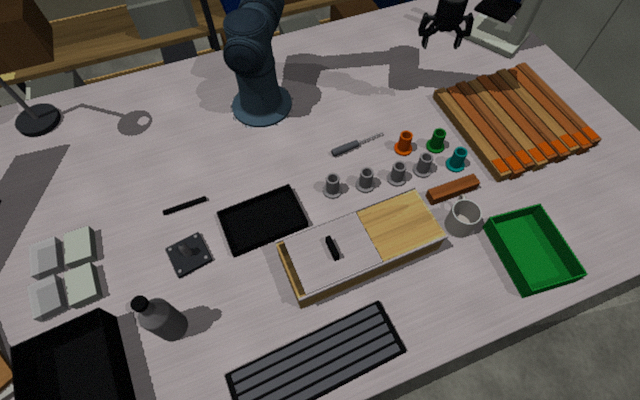

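View pics/top0.png

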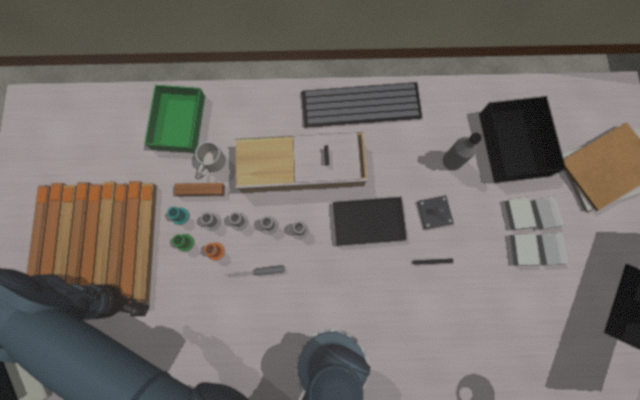

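The scene view shows the cover shut with its handle at (333,247), and the grey ferrules at (333,183), (366,178), (398,172) and (425,163). The gauge is at (189,254) and the tray at (263,219). The top view shows all four ferrules at (207,221), (235,220), (265,225) and (297,229), with the gauge at (435,212).

```bash
cat >> h.py <<'E'
def blobs(w,col,box,zlo,zhi,gray=True):
    x0,x1,y0,y1=box
    m=(w[...,0]>x0)&(w[...,0]<x1)&(w[...,1]>y0)&(w[...,1]<y1)&(w[...,2]>zlo)&(w[...,2]<zhi)
    if gray: m&=(col.max(-1).astype(int)-col.min(-1)<40)
    n,l,s,c=cv2.connectedComponentsWithStats(m.astype(np.uint8))
    out=[]
    for i in range(1,n):
        if s[i,4]<15: continue
        p=w[l==i]; r=cv2.minAreaRect((p[:,:2]*1000).astype(np.float32))
        out.append((s[i,4],np.round(p.mean(0),3).tolist(),np.round((p.min(0)+p.max(0))/2,3).tolist(),p[:,2].max().round(3),np.round(r[0],1).tolist(),np.round(r[1],1).tolist(),round(r[2],1)))
    return out
E
python3 - <<'E'
from h import *
for c in('scene','top'):
    f=env.grab_frame(c); w=cloud(f); col=f['color']
    for nm,b,lo,hi in(('ferr',(.35,.55,.03,.45),.05,.09),('handle',(.55,.75,-.15,.2),.1,.15),('cover',(.5,.8,-.2,.35),.08,.1),('plinth',(.4,.6,-.45,-.28),.008,.025),('pin',(.4,.6,-.45,-.28),.04,.09),('tray',(.35,.56,-.3,0),.022,.045)):
        print(c,nm)
        for r in blobs(w,col,b,lo,hi,nm=='ferr'): print('  ',r)
    for t in('ferrule_1_p','gauge_seat'):
        print(t,[(np.round(r['point'],3).tolist(),round(r['confidence'],2)) for r in env.landmark_of(t,c)][:8])
E
```

```text
scene ferr
   (np.int32(146), [0.471, 0.386, 0.064], [0.469, 0.387, 0.063], np.float64(0.075), [470.5, 386.9], [38.8, 39.8], 68.1)
   (np.int32(146), [0.47, 0.295, 0.064], [0.468, 0.296, 0.063], np.float64(0.075), [467.8, 295.7], [39.4, 37.2], 13.5)
   (np.int32(137), [0.454, 0.195, 0.064], [0.453, 0.196, 0.062], np.float64(0.074), [453.5, 195.6], [36.5, 40.2], 69.8)
   (np.int32(136), [0.436, 0.094, 0.065], [0.434, 0.094, 0.063], np.float64(0.074), [433.5, 94.6], [35.5, 40.1], 68.1)
scene handle
   (np.int32(181), [0.659, -0.0, 0.121], [0.657, 0.001, 0.115], np.float64(0.131), [656.5, 1.1], [60.4, 14.9], 2.7)
scene cover
   (np.int32(9290), [0.657, 0.084, 0.093], [0.654, 0.086, 0.09], np.float64(0.1), [653.0, 85.5], [174.8, 420.8], 2.0)
scene plinth
   (np.int32(1103), [0.487, -0.36, 0.016], [0.483, -0.361, 0.017], np.float64(0.025), [482.9, -361.0], [102.8, 99.8], 10.1)
scene pin
   (np.int32(84), [0.488, -0.359, 0.06], [0.484, -0.361, 0.058], np.float64(0.076), [485.9, -359.3], [19.5, 21.9], 34.4)
scene tray
   (np.int32(667), [0.459, -0.138, 0.03], [0.457, -0.137, 0.03], np.float
[... 653 characters left out ...]
, 0.001, 0.123], [0.654, 0.001, 0.115], np.float64(0.13), [653.9, 0.4], [58.9, 15.3], 3.1)
top cover
   (np.int32(6326), [0.65, 0.093, 0.092], [0.652, 0.085, 0.09], np.float64(0.1), [652.3, 84.8], [176.1, 421.0], 1.6)
top plinth
   (np.int32(823), [0.48, -0.359, 0.015], [0.481, -0.36, 0.016], np.float64(0.025), [481.4, -359.8], [100.7, 101.9], 10.0)
top pin
   (np.int32(50), [0.479, -0.357, 0.063], [0.481, -0.36, 0.059], np.float64(0.077), [480.5, -359.7], [22.9, 21.7], 57.5)
top tray
   (np.int32(412), [0.456, -0.14, 0.031], [0.455, -0.136, 0.031], np.float64(0.039), [455.7, -136.3], [146.3, 230.2], 3.3)
ferrule_1_p [([0.475, 0.391, -0.003], 0.84)]
gauge_seat [([0.483, -0.361, 0.016], 0.6)]
```

Emit:
step_arm --increments "-60.3 -32.0 4 0 0 -25.2 50;-60.3 -32.0 4 0 0 -25.2 50;-60.3 -32.0 4 0 0 -25.2 50;-60.3 -32.0 4 0 0 -25.2 50;-60.3 -32.0 4 0 0 -25.2 50;-60.3 -32.0 4 0 0 -25.2 50;-60.3 -32.0 4 0 0 -25.2 50;-60.3 -32.0 4 0 0 -25.2 50;-60.3 -32.0 4 0 0 -25.2 50;-60.3 -32.0 4 0 0 -25.2 50;-60.3 -32.0 4 0 0 -25.2 50;-60.3 -32.0 4 0 0 -25.2 50;-60.3 -32.0 4 0 0 -25.2 50;-60.3 -32.0 4 0 0 -25.2 50;-60.3 -32.0 4 0 0 -25.2 50;-60.3 -32.0 4 0 0 -25.2 50;-60.3 -32.0 4 0 0 -25.2 50;-60.3 -32.0 4 0 0 -25.2 50;-60.3 -32.0 4 0 0 -25.2 50;-60.3 -32.0 4 0 0 -25.2 50" --squeeze 40

```text
time: 3.27
tool_pos: [0.6542, 0.0013, 0.1911]
eef_rot: [-0.021, 1.0, 0.0, -0.0]
force: [-0.2, 0.5, -1.2]
opening: 0.503
finger_force: 0.0
```

Emit:
step_arm --increments "0 0 3 0 0 0 50;0 0 6 0 0 0 50;0 0 8 0 0 0 50;0 0 9 0 0 0 50;0 0 9 0 0 0 50;0 0 9 0 0 0 0;0 0 9 0 0 0 0;0 0 9 0 0 0 0;0 0 9 0 0 0 0;0 0 9 0 0 0 0;0 0 9 0 0 0 0;0 0 9 0 0 0 0" --squeeze 40

```text
time: 4.27
tool_pos: [0.6561, 0.0012, 0.1037]
eef_rot: [-0.02, 1.0, 0.0, 0.002]
force: [-2.0, 2.3, 6.8]
opening: 0.155
finger_force: 41.1
```

Emit:
step_arm --increments "0 0.5 -0.2 0 0 0 0;0 2 -0.2 0 0 0 0;0 4 -0.2 0 0 0 0;0 6 -0.2 0 0 0 0;0 8 -0.2 0 0 0 0;0 10 -0.2 0 0 0 0;0 12 -0.2 0 0 0 0;0 14 -0.2 0 0 0 0;0 16 -0.2 0 0 0 0;0 17.5 -0.2 0 0 0 0;0 19 -0.2 0 0 0 0;0 20 -0.2 0 0 0 0;0 20.5 -0.2 0 0 0 0;0 20.9 -0.2 0 0 0 0;0 21.1 -0.2 0 0 0 0;0 21.1 -0.2 0 0 0 0"

```text
time: 5.6
tool_pos: [0.6497, 0.1894, 0.1036]
eef_rot: [-0.014, 1.0, -0.021, 0.002]
force: [5.2, -55.6, 3.5]
opening: 0.152
finger_force: 55.0
```

Emit:
step_arm --increments "0 -1 0 0 0 0 0;0 -1.9 0 0 0 0 0;0 -1.9 0 0 0 0 0;0 -1.9 0 0 0 0 0"

```text
time: 5.93
tool_pos: [0.6497, 0.1891, 0.1037]
eef_rot: [-0.019, 1.0, -0.003, 0.002]
force: [6.7, -7.7, -4.0]
opening: 0.151
finger_force: 41.8
```

```bash
python3 - <<'E'
from h import *
st()
f=save('scene','scene1.png'); w=cloud(f)
for r in blobs(w,f['color'],(.55,.75,-.15,.35),.082,.1,False): print(r)
print(env.landmark_of('compartment','scene')[:2],env.landmark_of('cover_grip','scene')[:1],env.landmark_of('kitbox','top')[:1])
E
```

```text
{'time': 5.9333, 'tool_pos': [0.6497, 0.1891, 0.1037], 'eef_rot': [-0.0187, 0.9998, -0.0026, 0.0024], 'joints': [0.1924, 0.6385, 0.1734, 1.1019, -0.006, 0.1549], 'force': [6.7289, -7.6895, -4.0376], 'opening': 0.1512, 'finger_force': 41.7625}
(np.int32(4677), [0.665, 0.125, 0.094], [0.654, 0.084, 0.091], np.float64(0.1), [653.0, 84.6], [173.7, 419.3], 1.9)
[{'point': [0.6554, -0.0161, 0.0053], 'confidence': 0.7}, {'point': [0.5734, 0.4327, 0.0001], 'confidence': 0.57}] [{'point': [0.6492, 0.1881, 0.1128], 'confidence': 0.84}] [{'point': [0.657, 0.0835, 0.0007], 'confidence': 0.82}]
```

View pics/scene1.png

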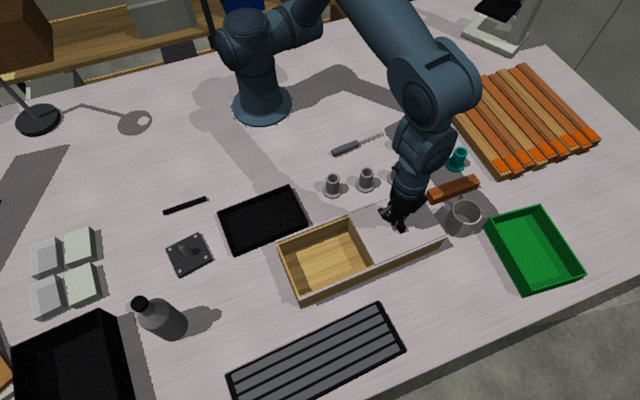

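Emit:
step_arm --increments "0 -1.9 0 0 0 0 60;0 -1.9 0 0 0 0 60;0 -1.9 0 0 0 0 60;0 -1.9 0 0 0 0 60;0 -1.9 0 0 0 0 60;0 -1.9 -4 0 0 0 65;0 -1.9 -8.5 0 0 0 65;4 2 -8.5 0 0 2.4 65;8 6 -8.5 0 0 2.4 65;11 10 -8.5 0 0 2.4 65;14 14 -8.5 0 0 2.4 65;17.4 18 -8.5 0 0 2.4 65;17.4 20.5 -8.5 0 0 2.4 65;17.4 20.5 -8.5 0 0 2.4 65;17.4 20.5 -8.5 0 0 2.4 65;17.4 20.5 -8.5 0 0 2.4 65"

```text
time: 7.47
tool_pos: [0.4629, 0.3925, 0.1885]
eef_rot: [-0.002, 1.0, 0.0, 0.0]
force: [-0.1, -0.9, 0.2]
opening: 0.651
finger_force: 0.0
```

```bash
python3 - <<'E'
from h import *
for c in ('top','scene'):
    f=save(c,c+'2.png'); w=cloud(f)
    for r in blobs(w,f['color'],(.55,.75,-.15,.35),.102,.15,False): print(r)
    for r in blobs(w,f['color'],(.35,.55,.03,.45),.05,.09): print(r)
    print(env.landmark_of('cover_grip',c)[:1])
E
```

```text
(np.int32(99), [0.646, 0.176, 0.122], [0.654, 0.176, 0.116], np.float64(0.129), [654.3, 176.5], [71.8, 13.4], 1.2)
(np.int32(78), [0.464, 0.385, 0.065], [0.466, 0.388, 0.063], np.float64(0.076), [465.7, 387.4], [34.6, 37.2], 3.9)
(np.int32(91), [0.466, 0.297, 0.067], [0.466, 0.297, 0.064], np.float64(0.076), [465.9, 296.9], [38.1, 35.9], 44.8)
(np.int32(86), [0.45, 0.196, 0.066], [0.451, 0.196, 0.062], np.float64(0.074), [450.9, 196.5], [37.6, 38.1], 42.5)
(np.int32(77), [0.432, 0.095, 0.068], [0.433, 0.095, 0.063], np.float64(0.075), [432.5, 94.8], [35.2, 38.7], 89.9)
[{'point': [0.6498, 0.1813, 0.1116], 'confidence': 0.79}]
(np.int32(188), [0.653, 0.175, 0.12], [0.651, 0.177, 0.116], np.float64(0.13), [650.6, 176.6], [59.8, 14.8], 1.4)
(np.int32(147), [0.471, 0.386, 0.064], [0.469, 0.387, 0.063], np.float64(0.075), [470.0, 386.0], [38.1, 39.3], 72.8)
(np.int32(147), [0.47, 0.296, 0.064], [0.47, 0.296, 0.063], np.float64(0.076), [469.5, 295.5], [38.4, 38.7], 4.6)
(np.int32(136), [0.454, 0.195, 0.064], [0.453, 0.196, 0.062], np.float64(0.074), [453.5, 195.9], [37.2, 37.6], 66.0)
(np.int32(134), [0.435, 0.093, 0.065], [0.433, 0.094, 0.063], np.float64(0.075), [432.9, 94.8], [35.5, 42.0], 67.9)
[{'point': [0.6516, 0.1772, 0.1131], 'confidence': 0.77}]
```

View pics/scene2.png

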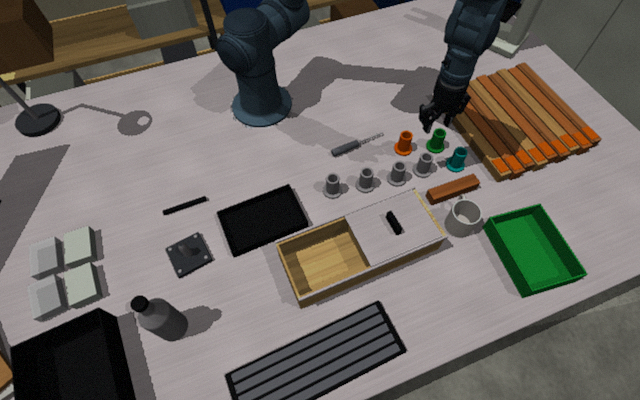

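The scene view shows the handle at (393,222): it slipped back about 12 mm as I released it. I'll regrip it and push it fully open again.

Emit:
step_arm --increments "-3.5 -4 0 0 0 0 50;-7 -8 0 0 0 0 50;-10.5 -12 0 0 0 0 50;-14 -16 0 0 0 0 50;-17 -20 0 0 0 -2 50;-18.8 -21.6 0 0 0 -2 50;-18.8 -21.6 0 0 0 -2 50;-18.8 -21.6 3 0 0 -2 50;-18.8 -21.6 6 0 0 -2 50;-18.8 -21.6 8 0 0 -2 50;-18.8 -21.6 8.4 0 0 -2 50;-18.8 -21.6 8.4 0 0 -2 0;-18.8 -21.6 8.4 0 0 -2 0;-18.8 -21.6 8.4 0 0 -2 0;-18.8 -21.6 8.4 0 0 -2 0;-18.8 -21.6 8.4 0 0 -2 0;-18.8 -21.6 8.4 0 0 -2 0" --squeeze 40

```text
time: 9.08
tool_pos: [0.653, 0.1745, 0.1059]
eef_rot: [-0.017, 1.0, 0.0, 0.001]
force: [-3.4, -0.6, 2.7]
opening: 0.153
finger_force: 43.6
```

Emit:
step_arm --increments "0 0.4 0 0 0 0 0;0 0.8 0 0 0 0 0;0 1.1 0 0 0 0 0;0 1.4 0 0 0 0 0;0 1.7 0 0 0 0 0;0 1.7 0 0 0 0 0"

```text
time: 9.58
tool_pos: [0.6525, 0.1893, 0.1058]
eef_rot: [-0.017, 1.0, -0.003, 0.001]
force: [-2.3, -6.9, 7.0]
opening: 0.148
finger_force: 44.2
```

Emit:
step_arm --increments "0 0.3 0 0 0 0 0;0 0.3 0 0 0 0 0;0 0.1 0 0 0 0 50;0 0.1 0 0 0 0 50;0 0.1 0 0 0 0 50;0 0.1 0 0 0 0 50;0 0.1 0 0 0 0 50;0 0.1 0 0 0 0 50;0 0.1 -4 0 0 0 65;0 0.1 -8.4 0 0 0 65;4 2 -8.4 0 0 2 65;8 6 -8.4 0 0 2 65;11 10 -8.4 0 0 2 65;14 14 -8.4 0 0 2 65;17.8 18 -8.4 0 0 2 65;17.8 20.1 -8.4 0 0 2 65;17.8 20.1 -8.4 0 0 2 65;17.8 20.1 -8.4 0 0 2 65"

```text
time: 11.08
tool_pos: [0.4638, 0.3903, 0.1885]
eef_rot: [-0.003, 1.0, 0.001, -0.0]
force: [-0.1, -0.7, 0.5]
opening: 0.649
finger_force: 0.0
```

```bash
python3 - <<'E'
from h import *
st()
for c in ('top','scene'):
    f=env.grab_frame(c); w=cloud(f)
    for r in blobs(w,f['color'],(.55,.75,-.15,.35),.102,.15,False): print(r)
    for r in blobs(w,f['color'],(.35,.55,.03,.45),.05,.09): print(r)
    print(env.landmark_of('cover_grip',c)[:1])
E
```

```text
{'time': 11.0833, 'tool_pos': [0.4638, 0.3903, 0.1885], 'eef_rot': [-0.0029, 1.0, 0.001, -0.0004], 'joints': [0.5938, 0.4542, 0.0871, 1.2032, 0.0022, 0.588], 'force': [-0.0512, -0.6517, 0.5398], 'opening': 0.6495, 'finger_force': 0.0}
(np.int32(107), [0.645, 0.188, 0.122], [0.647, 0.188, 0.117], np.float64(0.131), [647.0, 188.7], [58.9, 14.6], 2.3)
(np.int32(90), [0.466, 0.297, 0.066], [0.466, 0.298, 0.063], np.float64(0.074), [466.4, 297.3], [38.3, 35.7], 43.5)
(np.int32(79), [0.464, 0.386, 0.065], [0.465, 0.388, 0.062], np.float64(0.074), [465.5, 386.9], [34.4, 38.1], 16.8)
(np.int32(82), [0.45, 0.196, 0.067], [0.451, 0.195, 0.063], np.float64(0.075), [451.1, 195.4], [38.6, 37.2], 0.7)
(np.int32(80), [0.432, 0.095, 0.067], [0.432, 0.095, 0.064], np.float64(0.078), [432.5, 94.8], [39.5, 35.0], 1.1)
[{'point': [0.6518, 0.1938, 0.1157], 'confidence': 0.55}]
(np.int32(191), [0.653, 0.186, 0.12], [0.65, 0.188, 0.116], np.float64(0.13), [650.1, 188.4], [61.0, 15.8], 1.8)
(np.int32(142), [0.47, 0.387, 0.064], [0.47, 0.388, 0.062], np.float64(0.074), [469.7, 387.1], [38.0, 37.8], 68.9)
(np.int32(145), [0.47, 0.295, 0.064], [0.469, 0.297, 0.062], np.float64(0.074), [467.9, 296.8], [38.5, 40.0], 69.6)
(np.int32(136), [0.454, 0.195, 0.064], [0.453, 0.196, 0.063], np.float64(0.075), [453.2, 195.8], [38.7, 37.9], 13.8)
(np.int32(137), [0.435, 0.094, 0.064], [0.435, 0.094, 0.062], np.float64(0.074), [435.0, 94.2], [37.4, 37.7], 52.4)
[{'point': [0.6522, 0.1871, 0.1136], 'confidence': 0.76}]
```

Emit:
step_arm --increments "-0.4 -0.3 4 0 0 0 65;-0.4 -0.3 8 0 0 0 65;-0.4 -0.3 11 0 0 0 65;-0.4 -0.3 13.5 0 0 0 65;-0.4 -0.3 15 0 0 0 65;-0.4 -0.3 15.4 0 0 0 65;-0.4 -0.3 15.4 0 0 0 65;-0.4 -0.3 15.4 0 0 0 30;-0.4 -0.3 15.4 0 0 0 30;-0.4 -0.3 15.4 0 0 0 30;-0.4 -0.3 15.4 0 0 0 30;-0.4 -0.3 15.4 0 0 0 30;-0.4 -0.3 15.4 0 0 0 30" --squeeze 35

```text
time: 12.37
tool_pos: [0.4728, 0.3837, 0.0359]
eef_rot: [0.001, 1.0, 0.001, 0.002]
force: [2.1, 2.3, 7.6]
opening: 0.465
finger_force: 36.1
```

Emit:
step_arm --increments "0 0 -2 0 0 0 30;0 0 -5 0 0 0 30;0 0 -9 0 0 0 30;0 0 -12.5 0 0 0 30;0 0 -13 0 0 0 30;0 -4 -13 0 0 0 30;0 -8 -13 0 0 0 30;0 -12 -13 0 0 0 30;0 -16 -13 0 0 0 30;0 -20 -13 0 0 0 30;0 -24 -13 0 0 0 30;0 -28 -13 0 0 0 30;0 -32 -13 0 0 0 30;0 -36 -13 0 0 0 30;0 -40 -13 0 0 0 30;0 -44 -13 0 0 0 30;0 -48 -13 0 0 0 30;0 -52 -13 0 0 0 30;0 -56 -13 0 0 0 30;0 -60 -13 0 0 0 30"

```text
time: 14.03
tool_pos: [0.4682, -0.2181, 0.1625]
eef_rot: [0.001, 1.0, 0.001, -0.002]
force: [0.8, 0.3, -3.6]
opening: 0.465
finger_force: 37.0
```

Emit:
step_arm --increments "-0.5 -4 0 0 0 0 30;-1.0 -8 0 0 0 0 30;-1.3 -12 0 0 0 0 30;-1.3 -14.5 0 0 0 0 30;-1.3 -14.5 0 0 0 0 30;-1.3 -14.5 0 0 0 0 30;-1.3 -14.5 0 0 0 0 30"

```text
time: 14.62
tool_pos: [0.482, -0.3605, 0.1625]
eef_rot: [0.0, 1.0, 0.002, -0.002]
force: [-0.0, 0.9, -4.5]
opening: 0.463
finger_force: 37.2
```

```bash
cat >> h.py <<'E'
def look(name):
    "held ferrule vs pin: flange disc seen in each camera"
    s=st(); x,y,z=s['tool_pos']
    for c in('scene','top'):
        f=save(c,name+c+'.png') if name else env.grab_frame(c)
        w=cloud(f); print(c,'rings:')
        for zz in (0.05,0.055,):
            pass
        b=(x-.06,x+.06,y-.06,y+.06)
        for r in blobs(w,f['color'],b,z-.045,z-.012,False): print('  held',r)
        cv2.imwrite('pics/crop_'+name+c+'.png',crop(f,x,y,z))
def crop(f,x,y,z):
    p=cv2.projectPoints(np.array([[x,y,z]]),f['rvec'],f['tvec'],np.array([[f['fx'],0,f['cx']],[0,f['fy'],f['cy']],[0,0,1.]]),None)[0].ravel().astype(int)
    u,v=np.clip(p[0],50,590),np.clip(p[1],50,350)
    return cv2.resize(f['color'][v-50:v+50,u-50:u+50,::-1],None,fx=4,fy=4)
E
python3 - <<'E'
from h import *
look('g1')
a=cv2.imread('pics/crop_g1scene.png');b=cv2.imread('pics/crop_g1top.png');cv2.imwrite('pics/g1.png',np.hstack([a,b]))
E
```

```text
{'time': 14.6167, 'tool_pos': [0.482, -0.3605, 0.1625], 'eef_rot': [0.0005, 1.0, 0.0017, -0.0017], 'joints': [-0.7477, 0.4617, 0.0306, 1.1444, 0.0002, -0.7467], 'force': [-0.0241, 0.9245, -4.4801], 'opening': 0.4631, 'finger_force': 37.1765}
scene rings:
  held (np.int32(220), [0.493, -0.357, 0.136], [0.487, -0.36, 0.138], np.float64(0.15), [488.9, -358.9], [42.5, 58.3], 7.5)
top rings:
  held (np.int32(60), [0.469, -0.341, 0.136], [0.472, -0.342, 0.138], np.float64(0.149), [470.3, -338.5], [39.5, 15.4], 35.3)
```

View pics/g1.png

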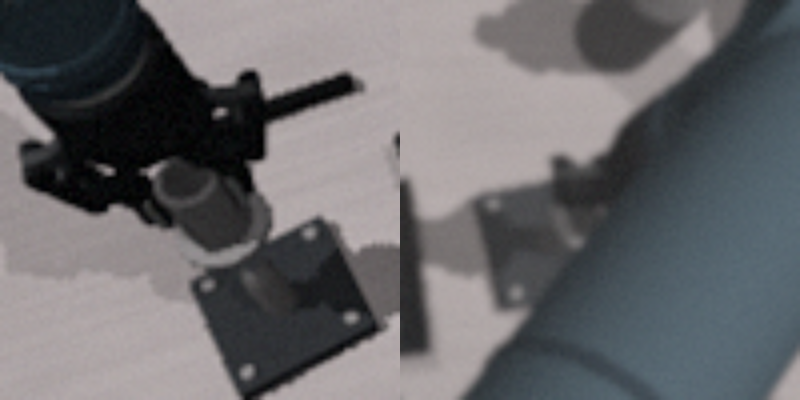

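The left crop (scene view) shows the ferrule upright in the fingers at (205,210), with the pin below it at (270,285). In the right crop (top view) the arm mostly hides them. I'll fit cylinders to get the offset between ferrule and pin.

```bash
cat >> h.py <<'E'
from scipy.optimize import least_squares
def cyl(w,x,y,z0,z1,r,rad=.03):
    m=(abs(w[...,2]-(z0+z1)/2)<(z1-z0)/2)&(np.hypot(w[...,0]-x,w[...,1]-y)<rad)
    p=w[m]
    if len(p)<8: return None
    s=least_squares(lambda c:np.hypot(p[:,0]-c[0],p[:,1]-c[1])-r,[x,y],loss='soft_l1',f_scale=.001)
    return np.round(s.x,4).tolist(),len(p),round(float(np.sqrt(np.mean(s.fun**2))),4)
def held(cam='scene'):
    s=env.observe(); x,y,z=s['tool_pos']; f=env.grab_frame(cam); w=cloud(f)
    u=z-.034   # underside when gripped at TCP 34 mm above the foot
    print(cam,'tool',np.round([x,y,z],4),'tube',cyl(w,x,y,u+.012,u+.045,.02),'pin',cyl(w,.484,-.36,.02,.055,.012,.022),
      'plinth',[r[4] for r in blobs(w,f['color'],(.4,.6,-.45,-.28),.008,.025,False)][:1])
E
python3 - <<'E'
from h import *
held();held();held('top')
w=cloud(env.grab_frame('scene'))
for x,y in((.468,.297),(.452,.196),(.434,.095)): print(cyl(w,x,y,.012,.06,.02))
for u in np.arange(.1,.16,.01):
    m=(abs(w[...,2]-u)<.005)&(np.hypot(w[...,0]-.483,w[...,1]+.36)<.04); p=w[m]; print(round(u,2),len(p),np.ptp(p[:,1]).round(3) if len(p) else 0)
E
```

```text
scene tool [ 0.4827 -0.3601  0.1634] tube ([0.4804, -0.3599], 153, 0.0031) pin ([0.4817, -0.3613], 61, 0.0009) plinth [[483.2, -361.4]]
scene tool [ 0.483  -0.3602  0.1637] tube ([0.4809, -0.3602], 159, 0.0033) pin ([0.4817, -0.3612], 60, 0.0009) plinth [[483.3, -361.0]]
top tool [ 0.4832 -0.3604  0.164 ] tube ([0.4813, -0.3599], 22, 0.0024) pin ([0.4822, -0.3615], 28, 0.0007) plinth [[479.0, -346.3]]
([0.4672, 0.2976], 163, 0.0032)
([0.4517, 0.1966], 154, 0.0031)
([0.4335, 0.0944], 153, 0.0031)
0.1 0 0
0.11 0 0
0.12 0 0
0.13 35 0.057
0.14 159 0.059
0.15 38 0.036
```

Emit:
step_arm --increments "-0.1 -0.1 2 0 0 0 30;-0.1 -0.1 4 0 0 0 30;-0.1 -0.1 5 0 0 0 30;-0.1 -0.1 5.6 0 0 0 30;-0.1 -0.1 5.6 0 0 0 30;-0.1 -0.1 5.6 0 0 0 30;-0.1 -0.1 5.6 0 0 0 30"

```text
time: 15.5
tool_pos: [0.4851, -0.3635, 0.1094]
eef_rot: [0.0, 1.0, -0.001, 0.001]
force: [-0.1, 0.0, -3.5]
opening: 0.464
finger_force: 37.2
```

Emit:
step_arm --increments "0 0 0.2 0 0 0 30;0 0 0.4 0 0 0 30;0 0 0.6 0 0 0 30;0 0 0.7 0 0 0 30;0 0 0.7 0 0 0 30"

```text
time: 15.92
tool_pos: [0.4842, -0.3628, 0.1009]
eef_rot: [0.0, 1.0, 0.0, -0.0]
force: [0.4, -0.7, -3.7]
opening: 0.463
finger_force: 37.2
```

Emit:
step_arm --increments "0 0.1 0.2 0 0 0 30;0 0.1 0.4 0 0 0 30;0 0.1 0.6 0 0 0 30;0 0.1 0.6 0 0 0 30;0 0.1 0.6 0 0 0 30"

```text
time: 16.33
tool_pos: [0.4843, -0.3618, 0.095]
eef_rot: [0.0, 1.0, 0.0, -0.0]
force: [0.4, -0.7, -2.6]
opening: 0.461
finger_force: 37.2
```

Emit:
step_arm --increments "0 0 0.3 0 0 0 30;0 0 0.6 0 0 0 30;0 0 0.9 0 0 0 30;0 0 0.9 0 0 0 30"

```text
time: 16.67
tool_pos: [0.484, -0.3615, 0.0853]
eef_rot: [0.0, 1.0, 0.001, -0.0]
force: [-1.4, -0.3, -3.6]
opening: 0.46
finger_force: 37.2
```

```bash
python3 - <<'E'
from h import *
f=save('scene','g1b.png'); s=st(); cv2.imwrite('pics/g1b.png',crop(f,*s['tool_pos']))
w=cloud(f)
for u in np.arange(.02,.13,.01):
    m=(abs(w[...,2]-u)<.005)&(np.hypot(w[...,0]-.483,w[...,1]+.36)<.04); p=w[m]; print(round(u,2),len(p),np.ptp(p[:,1]).round(3) if len(p) else 0)
E
```

```text
{'time': 16.7167, 'tool_pos': [0.484, -0.3616, 0.0856], 'eef_rot': [0.0004, 1.0, 0.0005, -0.0004], 'joints': [-0.7466, 0.5139, -0.0925, 0.9656, 0.0001, -0.7458], 'force': [-0.4236, 0.1575, -3.067], 'opening': 0.4631, 'finger_force': 37.1754}
0.02 217 0.08
0.03 0 0
0.04 0 0
0.05 17 0.053
0.06 147 0.058
0.07 30 0.037
0.08 33 0.032
0.09 56 0.054
0.1 67 0.067
0.11 79 0.066
0.12 102 0.064
```

View pics/g1b.png

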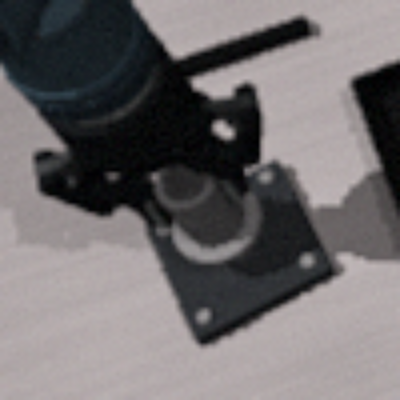

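The crop shows the flange around the pin at (215,235), already below the taper, so ferrule 1 is good. I'll lower it to the plinth and let it settle.

Emit:
step_arm --increments "0 0 0.6 0 0 0 30;0 0 1.2 0 0 0 30;0 0 1.8 0 0 0 30;0 0 2.4 0 0 0 30;0 0 2.9 0 0 0 30;0 0 2.9 0 0 0 30;0 0 2.9 0 0 0 58;0 0 2.9 0 0 0 58;0 0 2.9 0 0 0 58;0 0 2.9 0 0 0 58;0 0 2.9 0 0 0 30;0 0 2.9 0 0 0 30;0 0 2.9 0 0 0 30;0 0 2.9 0 0 0 30;0 0 2.9 0 0 0 30"

```text
time: 17.97
tool_pos: [0.485, -0.362, 0.0582]
eef_rot: [0.0, 1.0, -0.0, 0.001]
force: [0.4, 2.4, 5.7]
opening: 0.458
finger_force: 35.0
```

Emit:
step_arm --increments "0 0 -3 0 0 0 30;0 0 -6 0 0 0 30;0 0 -9 0 0 0 30;0 0 -11.5 0 0 0 30;0 2 -11.5 0 0 0 30;-2 6 -11.5 0 0 0 30;-4 10 -11.5 0 0 0 30;-6 13.5 -11.5 0 0 0 30;-8 17 -11.5 0 0 0 30;-10 20.5 -11.5 0 0 0 30;-12 24 -11.5 0 0 0 30;-14 27.5 -11.5 0 0 0 30;-16 31 -11.5 0 0 0 30;-18 34.5 -11.5 0 0 0 30;-20.5 37 -11.5 0 0 0 30;-20.5 38.7 -11.5 0 0 0 30;-20.5 38.7 -11.5 0 0 0 30;-20.5 38.7 -11.5 0 0 0 30"

```text
time: 19.47
tool_pos: [0.6889, 0.0257, 0.1708]
eef_rot: [-0.0, 1.0, -0.0, -0.001]
force: [0.3, -0.5, -3.6]
opening: 0.458
finger_force: 40.2
```

```bash
python3 - <<'E'
from h import *
s=st()
f=save('scene','p1.png'); x,y,z=s['tool_pos'];w=cloud(f)
print(cyl(w,x,y,z-.035,z-.005,.02))
for r in blobs(w,f['color'],(.55,.75,-.15,.35),.082,.1,False): print(r)
E
```

```text
{'time': 19.4667, 'tool_pos': [0.6889, 0.0257, 0.1708], 'eef_rot': [-0.0005, 1.0, -0.0004, -0.0014], 'joints': [-0.0543, 0.6447, 0.3597, 1.2885, -0.0009, -0.0553], 'force': [0.3471, -0.5088, -3.5801], 'opening': 0.4582, 'finger_force': 40.1922}
([0.688, 0.0258], 172, 0.004)
(np.int32(4793), [0.664, 0.149, 0.095], [0.653, 0.085, 0.091], np.float64(0.1), [652.7, 84.9], [174.7, 419.8], 2.0)
```

View pics/p1.png

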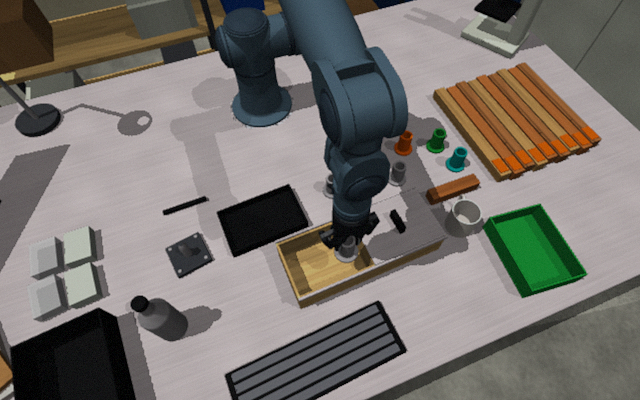

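The picture shows ferrule 1 above the compartment at (345,248). Lowering it now.

Emit:
step_arm --increments "0 0 3 0 0 0 30;0 0 6 0 0 0 30;0 0 8.5 0 0 0 30;0 0 10.5 0 0 0 30;0 0 11.4 0 0 0 30;0 0 11.8 0 0 0 30;0 0 11.8 0 0 0 30;0 0 11.8 0 0 0 30"

```text
time: 20.18
tool_pos: [0.6906, 0.0241, 0.0559]
eef_rot: [0.001, 1.0, -0.0, 0.001]
force: [0.7, 0.2, -2.4]
opening: 0.46
finger_force: 40.2
```

Emit:
step_arm --increments "0 0 0 0 0 0 60;0 0 0 0 0 0 60;0 0 0 0 0 0 60;0 0 0 0 0 0 60;0 0 -4 0 0 0 60;0 0 -8 0 0 0 60;0 0 -11.8 0 0 0 60;2 2 -12 0 0 0 60;5 5 -12 0 0 0 60;8 8 -12 0 0 0 60;11 11 -12 0 0 0 60;14 14 -12 0 0 0 60;17 18 -12 0 0 0 60;20 22 -12 0 0 0 60;22.2 26 -12 0 0 0 65;22.2 27.2 -12 0 0 0 65;22.2 27.2 -12 0 0 0 65;22.2 27.2 -12 0 0 0 65"

```text
time: 21.68
tool_pos: [0.4674, 0.2988, 0.175]
eef_rot: [-0.002, 1.0, 0.0, 0.001]
force: [0.3, -0.7, -0.1]
opening: 0.649
finger_force: 0.0
```

```bash
cat >> h.py <<'E'
def survey():
    st()
    for c in('scene','top'):
        f=env.grab_frame(c); w=cloud(f); print(c)
        for r in blobs(w,f['color'],(.35,.55,.03,.45),.05,.078): print('  row',r[0],r[2],r[3],r[4])
        for r in blobs(w,f['color'],(.57,.75,-.13,.09),.05,.08): print('  box',r[0],r[2],r[3],r[4])
        for r in blobs(w,f['color'],(.57,.75,.0,.35),.102,.15,False): print('  handle',r[0],r[2],r[4])
        for r in blobs(w,f['color'],(.39,.52,-.25,-.02),.04,.08): print('  tray',r[0],r[2],r[3],r[4])
E
python3 -c "
from h import *
survey()"
```

```text
{'time': 21.6833, 'tool_pos': [0.4674, 0.2988, 0.175], 'eef_rot': [-0.0015, 1.0, 0.0002, 0.0007], 'joints': [0.4546, 0.3564, -0.0966, 1.1163, -0.0003, 0.4515], 'force': [0.28, -0.6579, -0.1102], 'opening': 0.6491, 'finger_force': 0.0}
scene
  row 146 [0.468, 0.297, 0.062] 0.074 [468.8, 297.1]
  row 140 [0.453, 0.196, 0.062] 0.073 [452.8, 196.1]
  row 137 [0.435, 0.094, 0.063] 0.075 [435.4, 93.8]
  box 334 [0.583, -0.018, 0.065] 0.08 [582.1, -18.4]
  box 167 [0.689, 0.024, 0.065] 0.079 [689.1, 24.4]
  box 133 [0.736, -0.016, 0.062] 0.074 [736.1, -16.3]
  handle 188 [0.651, 0.188, 0.116] [650.6, 188.0]
top
  row 80 [0.465, 0.297, 0.064] 0.077 [464.3, 297.6]
  row 84 [0.451, 0.196, 0.063] 0.075 [450.5, 196.3]
  row 78 [0.432, 0.095, 0.063] 0.075 [432.3, 94.9]
  box 205 [0.73, -0.017, 0.065] 0.08 [729.6, -16.5]
  box 103 [0.686, 0.026, 0.065] 0.08 [684.9, 25.1]
  box 19 [0.572, 0.063, 0.065] 0.08 [571.6, 63.0]
  handle 105 [0.647, 0.188, 0.116] [647.5, 188.8]
```

Emit:
step_arm --increments "0.4 0.1 4 0 0 0 65;0.4 0.1 8 0 0 0 65;0.4 0.1 11 0 0 0 65;0.4 0.1 13 0 0 0 65;0.4 0.1 13.7 0 0 0 65;0.4 0.1 13.7 0 0 0 65;0.4 0.1 13.7 0 0 0 65;0.4 0.1 13.7 0 0 0 30;0.4 0.1 13.7 0 0 0 30;0.4 0.1 13.7 0 0 0 30;0.4 0.1 13.7 0 0 0 30;0.4 0.1 13.7 0 0 0 30;0.4 0.1 13.7 0 0 0 30" --squeeze 35

```text
time: 22.87
tool_pos: [0.466, 0.2983, 0.0395]
eef_rot: [0.001, 1.0, 0.0, 0.002]
force: [0.9, -2.5, 6.7]
opening: 0.462
finger_force: 35.4
```

Emit:
step_arm --increments "0 0 -2 0 0 0 30;0 0 -5 0 0 0 30;0 0 -9 0 0 0 30;0 0 -12.5 0 0 0 30;0 0 -13 0 0 0 30;0 -4 -13 0 0 0 30;0 -8 -13 0 0 0 30;0 -12 -13 0 0 0 30;0 -16 -13 0 0 0 30;0 -20 -13 0 0 0 30;0 -24 -13 0 0 0 30;0 -28 -13 0 0 0 30;0 -32 -13 0 0 0 30;0 -36 -13 0 0 0 30;0 -40 -13 0 0 0 30;0 -44 -13 0 0 0 30;0 -48 -13 0 0 0 30;-0.6 -52 -13 0 0 0 30;-1.1 -56 -13 0 0 0 30;-1.7 -60 -13 0 0 0 30"

```text
time: 24.53
tool_pos: [0.4799, -0.3035, 0.1666]
eef_rot: [0.001, 1.0, 0.001, -0.0]
force: [0.9, 1.1, -3.2]
opening: 0.457
finger_force: 36.7
```

Emit:
step_arm --increments "0 -3 0 0 0 0 30;0 -5.9 0 0 0 0 30;0 -5.9 0 0 0 0 30;0 -5.9 2 0 0 0 30;0 -5.9 3 0 0 0 30;0 -5.9 3 0 0 0 30;0 -5.9 3 0 0 0 30"

```text
time: 25.12
tool_pos: [0.4794, -0.3593, 0.136]
eef_rot: [0.0, 1.0, 0.001, -0.001]
force: [-0.7, 0.0, -3.1]
opening: 0.464
finger_force: 36.9
```

```bash
sed -i 's/u=z-.034.*/u=z-.04/; s/u+.012,u+.045/u+.012,u+.036/' h.py; python3 -c "
from h import *
st();held();held()"
```

```text
{'time': 25.1167, 'tool_pos': [0.4794, -0.3593, 0.136], 'eef_rot': [0.0001, 1.0, 0.0014, -0.0013], 'joints': [-0.7491, 0.4701, -0.0264, 1.078, 0.0002, -0.7489], 'force': [-0.7059, 0.0455, -3.1294], 'opening': 0.4639, 'finger_force': 36.8938}
scene tool [ 0.4794 -0.3593  0.136 ] tube ([0.4809, -0.3594], 92, 0.0026) pin ([0.4817, -0.3613], 59, 0.0012) plinth [[483.0, -361.0]]
scene tool [ 0.4802 -0.3599  0.137 ] tube ([0.4819, -0.3601], 96, 0.0025) pin ([0.4818, -0.3617], 60, 0.0014) plinth [[482.9, -361.2]]
```

Emit:
step_arm --increments "0 -0.15 1.2 0 0 0 30;0 -0.15 2.2 0 0 0 30;0 -0.15 2.8 0 0 0 30;0 -0.15 2.8 0 0 0 30;0 -0.15 2.8 0 0 0 30;0 -0.15 2.8 0 0 0 30"

```text
time: 25.72
tool_pos: [0.4806, -0.3625, 0.1097]
eef_rot: [0.0, 1.0, -0.0, 0.0]
force: [-0.1, 0.4, -2.6]
opening: 0.462
finger_force: 36.9
```

Emit:
step_arm --increments "0 0 0.2 0 0 0 30;0 0 0.4 0 0 0 30;0 0 0.6 0 0 0 30;0 0 0.6 0 0 0 30"

```text
time: 26.05
tool_pos: [0.4802, -0.3623, 0.1028]
eef_rot: [0.0, 1.0, 0.0, -0.0]
force: [0.5, 0.3, -3.3]
opening: 0.463
finger_force: 36.9
```

Emit:
step_arm --increments "0 0.05 0.2 0 0 0 30;0 0.05 0.4 0 0 0 30;0 0.05 0.5 0 0 0 30;0 0.05 0.5 0 0 0 30"

```text
time: 26.38
tool_pos: [0.4802, -0.3617, 0.0979]
eef_rot: [0.0, 1.0, 0.0, -0.0]
force: [-0.1, 0.1, -3.3]
opening: 0.461
finger_force: 36.9
```

Emit:
step_arm --increments "0 0 0.6 0 0 0 30;0 0 1.2 0 0 0 30;0 0 1.8 0 0 0 30;0 0 2.4 0 0 0 30;0 0 3.0 0 0 0 30;0 0 3.6 0 0 0 30;0 0 3.7 0 0 0 30;0 0 3.7 0 0 0 30"

```text
time: 27.05
tool_pos: [0.48, -0.3615, 0.0604]
eef_rot: [0.0, 1.0, 0.001, -0.001]
force: [-1.1, 0.3, -2.9]
opening: 0.463
finger_force: 36.9
```

Emit:
step_arm --increments "0 0 0 0 0 0 58;0 0 0 0 0 0 58;0 0 0 0 0 0 58;0 0 0 0 0 0 58;0 0 0 0 0 0 30;0 0 0 0 0 0 30;0 0 0 0 0 0 30;0 0 0 0 0 0 30;0 0 0 0 0 0 30"

```text
time: 27.8
tool_pos: [0.4809, -0.3621, 0.0621]
eef_rot: [0.0, 1.0, -0.0, 0.001]
force: [-0.6, 1.4, 5.0]
opening: 0.462
finger_force: 35.2
```

Emit:
step_arm --increments "0 0 -3 0 0 0 30;0 0 -6 0 0 0 30;0 0 -9 0 0 0 30;0 0 -11 0 0 0 30;0 2 -11 0 0 0 30;-2 6 -11 0 0 0 30;-4 10 -11 0 0 0 30;-6 13.5 -11 0 0 0 30;-8 17 -11 0 0 0 30;-10 20.5 -11 0 0 0 30;-12 24 -11 0 0 0 30;-13.9 27.5 -11 0 0 0 30;-13.9 29.7 -11 0 0 0 30;-13.9 29.7 -11 0 0 0 30;-13.9 29.7 -11 0 0 0 30;-13.9 29.7 -8 0 0 0 30;-13.9 29.7 -5 0 0 0 30;-13.9 29.7 -4 0 0 0 30;-13.9 29.7 -4 0 0 0 30"

```text
time: 29.38
tool_pos: [0.6158, -0.0657, 0.0973]
eef_rot: [0.001, 1.0, 0.001, -0.004]
force: [-0.1, -0.2, -2.2]
opening: 0.458
finger_force: 38.9
```

Emit:
step_arm --increments "-0.5 0 1 0 0 0 30;-0.5 0 2.2 0 0 0 30;-0.5 0 3.4 0 0 0 30;-0.5 0 4 0 0 0 30;-0.5 0 4 0 0 0 30;-0.5 0 4 0 0 0 30"

```text
time: 29.88
tool_pos: [0.6253, -0.0655, 0.062]
eef_rot: [0.001, 1.0, -0.0, 0.0]
force: [-0.6, -0.5, -2.4]
opening: 0.46
finger_force: 38.9
```

Emit:
step_arm --increments "0 0 0 0 0 0 60;0 0 0 0 0 0 60;0 0 0 0 0 0 60;0 0 0 0 0 0 60;0 0 -4 0 0 0 60;0 0 -8 0 0 0 60;0 0 -11.8 0 0 0 60;2 2 -12 0 0 0 60;4 5 -12 0 0 0 60;6 8 -12 0 0 0 60;8 11 -12 0 0 0 60;10 14 -12 0 0 0 60;12 18 -12 0 0 0 60;14 22 -12 0 0 0 60;16.5 25 -12 0 0 0 65;16.5 26.1 -12 0 0 0 65;16.5 26.1 -12 0 0 0 65;16.5 26.1 -12 0 0 0 65"

```text
time: 31.38
tool_pos: [0.46, 0.1966, 0.1819]
eef_rot: [-0.001, 1.0, -0.0, 0.001]
force: [1.1, -0.0, -0.2]
opening: 0.653
finger_force: 0.0
```

```bash
python3 -c "
from h import *
survey()"
```

```text
{'time': 31.3833, 'tool_pos': [0.46, 0.1966, 0.1819], 'eef_rot': [-0.0006, 1.0, -0.0001, 0.0008], 'joints': [0.2774, 0.2466, -0.2312, 1.0915, -0.0005, 0.2762], 'force': [1.0501, -0.0324, -0.213], 'opening': 0.6526, 'finger_force': 0.0}
scene
  row 137 [0.453, 0.196, 0.063] 0.076 [454.0, 195.8]
  row 137 [0.435, 0.094, 0.062] 0.074 [434.5, 94.7]
  box 339 [0.586, -0.018, 0.065] 0.08 [582.1, -17.9]
  box 178 [0.627, -0.066, 0.065] 0.08 [628.3, -65.1]
  box 161 [0.7, 0.035, 0.065] 0.08 [700.3, 35.4]
  box 136 [0.736, -0.016, 0.062] 0.073 [736.5, -16.2]
  handle 191 [0.65, 0.188, 0.116] [650.1, 188.0]
top
  row 44 [0.452, 0.189, 0.064] 0.077 [453.6, 186.6]
  row 79 [0.432, 0.095, 0.062] 0.074 [432.4, 94.9]
  box 317 [0.705, -0.017, 0.065] 0.08 [706.2, -17.5]
  box 93 [0.624, -0.065, 0.065] 0.079 [624.2, -64.2]
  box 18 [0.577, -0.059, 0.057] 0.063 [576.7, -58.9]
  box 17 [0.573, 0.061, 0.056] 0.063 [572.7, 61.2]
  box 15 [0.575, 0.004, 0.058] 0.065 [575.2, 3.7]
  handle 106 [0.647, 0.189, 0.116] [647.3, 188.6]
```

Emit:
step_arm --increments "0.8 0 4 0 0 0 65;0.8 0 8 0 0 0 65;0.8 0 11 0 0 0 65;0.8 0 13.4 0 0 0 65;0.8 0 14.2 0 0 0 65;0.8 0 14.2 0 0 0 65;0.8 0 14.2 0 0 0 65;0.8 0 14.2 0 0 0 30;0.8 0 14.2 0 0 0 30;0.8 0 14.2 0 0 0 30;0.8 0 14.2 0 0 0 30;0.8 0 14.2 0 0 0 30;0.8 0 14.2 0 0 0 30" --squeeze 35

```text
time: 32.57
tool_pos: [0.454, 0.1967, 0.0413]
eef_rot: [0.0, 1.0, 0.0, 0.002]
force: [-0.3, 0.4, 7.9]
opening: 0.461
finger_force: 35.3
```

Emit:
step_arm --increments "0 0 -2 0 0 0 30;0 0 -5 0 0 0 30;0 0 -9 0 0 0 30;0 0 -12.5 0 0 0 30;0 0 -13 0 0 0 30;0 -4 -13 0 0 0 30;0 -8 -13 0 0 0 30;0 -12 -13 0 0 0 30;0 -16 -13 0 0 0 30;0 -20 -13 0 0 0 30;0 -24 -13 0 0 0 30;0 -28 -13 0 0 0 30;0 -32 -13 0 0 0 30;0 -36 -13 0 0 0 30;0 -40 -13 0 0 0 30;0 -44 -13 0 0 0 30;-1 -48 -13 0 0 0 30;-2 -52 -13 0 0 0 30;-2.8 -55.8 -13 0 0 0 30;-2.8 -55.8 -13 0 0 0 30"

```text
time: 34.23
tool_pos: [0.4802, -0.3694, 0.1679]
eef_rot: [0.003, 1.0, -0.002, 0.0]
force: [0.3, -1.0, -3.0]
opening: 0.461
finger_force: 37.0
```

Emit:
step_arm --increments "0 0 1 0 0 0 30;0 0 2.5 0 0 0 30;0 0 3.2 0 0 0 30;0 0 3.2 0 0 0 30;0 0 3.2 0 0 0 30;0 0 3.2 0 0 0 30"

```text
time: 34.73
tool_pos: [0.4795, -0.3613, 0.1377]
eef_rot: [-0.0, 1.0, -0.0, 0.0]
force: [-0.1, -0.2, -2.2]
opening: 0.457
finger_force: 37.0
```

```bash
python3 -c "
from h import *
held();held()"
```

```text
scene tool [ 0.4795 -0.3613  0.1377] tube ([0.4774, -0.3612], 91, 0.0022) pin ([0.4819, -0.3615], 65, 0.0009) plinth [[483.0, -361.2]]
scene tool [ 0.4798 -0.3617  0.1381] tube ([0.4776, -0.3618], 86, 0.0024) pin ([0.482, -0.3615], 56, 0.0008) plinth [[482.9, -360.9]]
```

Emit:
step_arm --increments "-0.4 0 1.2 0 0 0 30;-0.4 0 2.2 0 0 0 30;-0.4 0 2.8 0 0 0 30;-0.4 0 2.8 0 0 0 30;-0.4 0 2.8 0 0 0 30;-0.4 0 2.8 0 0 0 30"

```text
time: 35.33
tool_pos: [0.4831, -0.3617, 0.109]
eef_rot: [0.0, 1.0, 0.0, -0.0]
force: [0.6, -0.2, -1.8]
opening: 0.465
finger_force: 36.9
```

Emit:
step_arm --increments "0 0 0.2 0 0 0 30;0 0 0.4 0 0 0 30;0 0 0.5 0 0 0 30;0 0 0.5 0 0 0 30"

```text
time: 35.67
tool_pos: [0.4841, -0.3618, 0.1054]
eef_rot: [0.0, 1.0, -0.0, 0.001]
force: [0.2, 1.8, 3.9]
opening: 0.457
finger_force: 37.5
```

Emit:
step_arm --increments "0 0 0 0 0 0 58;0 0 0 0 0 0 58;0 0 0 0 0 0 58;0 0 0 0 0 0 58;0 0 0 0 0 0 58;0 0 0 0 0 0 58"

```text
time: 36.17
tool_pos: [0.4834, -0.362, 0.1042]
eef_rot: [0.0, 1.0, 0.0, -0.0]
force: [0.4, -0.5, -0.2]
opening: 0.579
finger_force: 0.0
```

```bash
python3 - <<'E'
from h import *
f=env.grab_frame('scene'); s=st(); cv2.imwrite('pics/g3.png',crop(f,*s['tool_pos']))
w=cloud(f)
for u in np.arange(.02,.11,.01):
    m=(abs(w[...,2]-u)<.005)&(np.hypot(w[...,0]-.483,w[...,1]+.36)<.04); p=w[m]; print(round(u,2),len(p),np.ptp(p[:,1]).round(3) if len(p) else 0)
E
```

```text
{'time': 36.2167, 'tool_pos': [0.4834, -0.362, 0.1042], 'eef_rot': [0.0005, 1.0, 0.0001, -0.0001], 'joints': [-0.7478, 0.4979, -0.0677, 1.0054, 0.0, -0.7468], 'force': [-0.6739, 0.8196, -0.1615], 'opening': 0.5785, 'finger_force': 0.0}
0.02 252 0.078
0.03 12 0.018
0.04 1 0.0
0.05 0 0
0.06 0 0
0.07 143 0.058
0.08 46 0.054
0.09 32 0.033
0.1 51 0.035
```

View pics/g3.png

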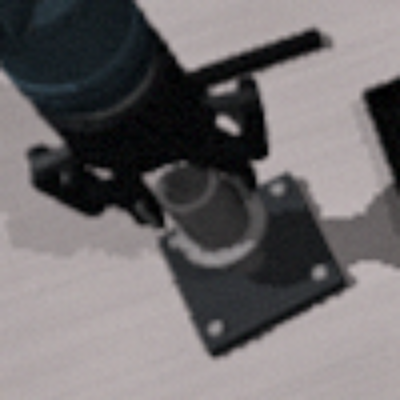

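Released, the ferrule rests on the taper with its flange at (215,235), above the plinth, so ferrule 3 is tight and goes in the tray.

Emit:
step_arm --increments "0 0 0 0 0 0 30;0 0 0 0 0 0 30;0 0 0 0 0 0 30;0 0 0 0 0 0 30;0 0 0 0 0 0 30;0 0 -2 0 0 0 30;0 0 -4 0 0 0 30;0 0 -5 0 0 0 30;1 4 -5 0 0 0 30;2 8 -5 0 0 0 30;2.8 12 -5 0 0 0 30;2.8 16 -5 0 0 0 30;2.8 17.7 -5 0 0 0 30;2.8 17.7 -5 0 0 0 30;2.8 17.7 -5 0 0 0 30;2.8 17.7 -2 0 0 0 30;2.8 17.7 1 0 0 0 30;2.8 17.7 2 0 0 0 30;2.8 17.7 2 0 0 0 30"

```text
time: 37.8
tool_pos: [0.4532, -0.1849, 0.0811]
eef_rot: [0.001, 1.0, 0.001, -0.003]
force: [-0.4, 0.3, -2.4]
opening: 0.46
finger_force: 36.7
```

Emit:
step_arm --increments "0 0 1.2 0 0 0 30;0 0 2.4 0 0 0 30;0 0 3.1 0 0 0 30;0 0 3.1 0 0 0 30;0 0 3.1 0 0 0 30"

```text
time: 38.22
tool_pos: [0.4558, -0.1855, 0.0537]
eef_rot: [0.001, 1.0, -0.0, 0.0]
force: [0.1, -0.1, -2.9]
opening: 0.455
finger_force: 36.7
```

Emit:
step_arm --increments "0 0 0.4 0 0 0 30;0 0 0.6 0 0 0 30;0 0 0.6 0 0 0 30;0 0 0.6 0 0 0 60;0 0 0.6 0 0 0 60;0 0 0.6 0 0 0 60;0 0 0.6 0 0 0 60;0 0 -4 0 0 0 60;0 0 -8 0 0 0 60;0 0 -12 0 0 0 60;0.5 4 -12 0 0 0 60;1 8 -12 0 0 0 60;1.5 12 -12 0 0 0 65;2.2 16 -12 0 0 0 65;2.2 20 -12 0 0 0 65;2.2 24 -12 0 0 0 65;2.2 28 -12 0 0 0 65;2.2 28 -12 0 0 0 65;2.2 28 -12 0 0 0 65"

```text
time: 39.8
tool_pos: [0.4336, 0.097, 0.1735]
eef_rot: [-0.002, 1.0, -0.0, 0.0]
force: [0.5, 0.3, 0.0]
opening: 0.655
finger_force: 0.0
```

```bash
python3 -c "
from h import *
survey()"
```

```text
{'time': 39.8, 'tool_pos': [0.4336, 0.097, 0.1735], 'eef_rot': [-0.0022, 1.0, -0.0001, 0.0003], 'joints': [0.0772, 0.1439, -0.3833, 1.0431, -0.0002, 0.0729], 'force': [0.4995, 0.282, 0.0234], 'opening': 0.6554, 'finger_force': 0.0}
scene
  row 140 [0.435, 0.094, 0.062] 0.074 [434.6, 94.2]
  box 331 [0.582, -0.018, 0.065] 0.08 [582.2, -18.2]
  box 173 [0.628, -0.066, 0.065] 0.08 [628.3, -65.2]
  box 167 [0.7, 0.035, 0.065] 0.08 [699.2, 35.2]
  box 137 [0.737, -0.016, 0.061] 0.073 [736.7, -16.5]
  handle 186 [0.65, 0.188, 0.116] [649.8, 188.4]
  tray 219 [0.455, -0.185, 0.06] 0.079 [455.0, -184.3]
top
  box 305 [0.706, -0.017, 0.065] 0.08 [706.1, -17.4]
  box 95 [0.625, -0.065, 0.065] 0.079 [625.0, -64.5]
  box 37 [0.576, -0.021, 0.057] 0.065 [575.2, -21.0]
  handle 46 [0.663, 0.189, 0.116] [662.7, 188.8]
  tray 107 [0.452, -0.184, 0.06] 0.08 [452.4, -183.8]
```

Emit:
step_arm --increments "0 -0.2 4 0 0 0 65;0 -0.2 8 0 0 0 65;0 -0.2 11 0 0 0 65;0 -0.2 12.8 0 0 0 65;0 -0.2 13.4 0 0 0 65;0 -0.2 13.4 0 0 0 65;0 -0.2 13.4 0 0 0 65;0 -0.2 13.4 0 0 0 30;0 -0.2 13.4 0 0 0 30;0 -0.2 13.4 0 0 0 30;0 -0.2 13.4 0 0 0 30;0 -0.2 13.4 0 0 0 30;0 -0.2 13.4 0 0 0 30" --squeeze 35

```text
time: 40.98
tool_pos: [0.4359, 0.0934, 0.0411]
eef_rot: [0.0, 1.0, 0.0, 0.002]
force: [-0.9, 1.2, 6.4]
opening: 0.452
finger_force: 36.0
```

Emit:
step_arm --increments "0 0 -2 0 0 0 30;0 0 -5 0 0 0 30;0 0 -9 0 0 0 30;0 0 -12.5 0 0 0 30;0 0 -13 0 0 0 30;0 -4 -13 0 0 0 30;0 -8 -13 0 0 0 30;0 -12 -13 0 0 0 30;0 -16 -13 0 0 0 30;0 -20 -13 0 0 0 30;0 -24 -13 0 0 0 30;-1 -28 -13 0 0 0 30;-2 -32 -13 0 0 0 30;-3 -36 -13 0 0 0 30;-4 -40 -13 0 0 0 30;-4.8 -44 -13 0 0 0 30;-4.8 -45.7 -13 0 0 0 30;-4.8 -45.7 -11 0 0 0 30;-4.8 -45.7 -9.8 0 0 0 30;-4.8 -45.7 -9.8 0 0 0 30"

```text
time: 42.65
tool_pos: [0.4792, -0.3627, 0.1332]
eef_rot: [0.001, 1.0, 0.002, -0.003]
force: [-0.6, 0.1, -2.4]
opening: 0.445
finger_force: 37.1
```

```bash
python3 -c "
from h import *
held();held();held()"
```

```text
scene tool [ 0.4792 -0.3627  0.1332] tube ([0.4766, -0.3627], 88, 0.0021) pin ([0.4819, -0.3614], 61, 0.001) plinth [[483.4, -361.2]]
scene tool [ 0.4797 -0.3627  0.1348] tube ([0.477, -0.3627], 87, 0.0021) pin ([0.4819, -0.3615], 56, 0.0008) plinth [[483.3, -360.9]]
scene tool [ 0.4805 -0.3631  0.1362] tube ([0.4779, -0.3633], 90, 0.0022) pin ([0.4819, -0.3614], 63, 0.0009) plinth [[483.1, -361.1]]
```

Emit:
step_arm --increments "-0.3 0.15 1.2 0 0 0 30;-0.3 0.15 2.2 0 0 0 30;-0.3 0.15 2.6 0 0 0 30;-0.3 0.15 2.6 0 0 0 30;-0.3 0.15 2.6 0 0 0 30;-0.3 0.15 2.6 0 0 0 30"

```text
time: 43.3
tool_pos: [0.4846, -0.3626, 0.1118]
eef_rot: [0.0, 1.0, -0.0, 0.0]
force: [0.6, -0.4, -2.6]
opening: 0.449
finger_force: 37.2
```

Emit:
step_arm --increments "0 0 0.2 0 0 0 30;0 0 0.4 0 0 0 30;0 0 0.5 0 0 0 30;0 0 0.5 0 0 0 30"

```text
time: 43.63
tool_pos: [0.4843, -0.3624, 0.106]
eef_rot: [0.0, 1.0, 0.0, -0.0]
force: [0.5, -1.0, -1.9]
opening: 0.449
finger_force: 37.2
```

Emit:
step_arm --increments "0 0.1 0.2 0 0 0 30;0 0.1 0.4 0 0 0 30;0 0.1 0.4 0 0 0 30"

```text
time: 43.88
tool_pos: [0.4842, -0.3611, 0.1017]
eef_rot: [0.0, 1.0, 0.0, -0.0]
force: [-0.6, 0.4, -2.3]
opening: 0.449
finger_force: 37.2
```

Emit:
step_arm --increments "0 0 0.3 0 0 0 30;0 0 0.6 0 0 0 30;0 0 0.6 0 0 0 30"

```text
time: 44.13
tool_pos: [0.484, -0.3611, 0.0954]
eef_rot: [0.0, 1.0, 0.0, -0.0]
force: [-0.4, 1.3, -2.9]
opening: 0.45
finger_force: 37.2
```

Emit:
step_arm --increments "0 0 0.6 0 0 0 30;0 0 1.2 0 0 0 30;0 0 1.8 0 0 0 30;0 0 2.4 0 0 0 30;0 0 3.0 0 0 0 30;0 0 3.4 0 0 0 30;0 0 3.4 0 0 0 30"

```text
time: 44.72
tool_pos: [0.4837, -0.3607, 0.0608]
eef_rot: [0.0, 1.0, 0.001, -0.001]
force: [0.3, -0.2, -3.2]
opening: 0.447
finger_force: 37.2
```

Emit:
step_arm --increments "0 0 0 0 0 0 58;0 0 0 0 0 0 58;0 0 0 0 0 0 58;0 0 0 0 0 0 58;0 0 0 0 0 0 30;0 0 0 0 0 0 30;0 0 0 0 0 0 30;0 0 0 0 0 0 30;0 0 0 0 0 0 30"

```text
time: 45.47
tool_pos: [0.4849, -0.3616, 0.0631]
eef_rot: [0.0, 1.0, -0.0, 0.001]
force: [-0.7, 2.1, 6.5]
opening: 0.449
finger_force: 36.1
```

Emit:
step_arm --increments "0 0 -3 0 0 0 30;0 0 -6 0 0 0 30;0 0 -9 0 0 0 30;0 0 -11 0 0 0 30;0 2 -11 0 0 0 30;-2 6 -11 0 0 0 30;-4 10 -11 0 0 0 30;-6 13.5 -11 0 0 0 30;-8 17 -11 0 0 0 30;-10 20.5 -11 0 0 0 30;-12 24 -11 0 0 0 30;-14 27.5 -11 0 0 0 30;-14 31 -11 0 0 0 30;-14 35 -11 0 0 0 30;-14 38.9 -11 0 0 0 30;-14 38.9 -11 0 0 0 30;-14 38.9 -11 0 0 0 30;-14 38.9 -8 0 0 0 30;-14 38.9 -7 0 0 0 30;-14 38.9 -7 0 0 0 30"

```text
time: 47.13
tool_pos: [0.6214, 0.0264, 0.1281]
eef_rot: [0.001, 1.0, 0.0, -0.004]
force: [-1.7, 0.5, -4.5]
opening: 0.439
finger_force: 40.2
```

Emit:
step_arm --increments "0 0 0.5 0 0 0 30;0 0 0.5 0 0 0 30;0 0 0.5 0 0 0 30"

```text
time: 47.38
tool_pos: [0.6251, 0.0268, 0.1279]
eef_rot: [0.001, 1.0, -0.0, 0.0]
force: [-0.3, 0.5, -3.4]
opening: 0.443
finger_force: 40.3
```

Target TCP is about 0.057, so I need to go down about 7 cm.

Emit:
step_arm --increments "0 0 2 0 0 0 30;0 0 4 0 0 0 30;0 0 5.5 0 0 0 30;0 0 6.5 0 0 0 30;0 0 6.9 0 0 0 30;0 0 6.9 0 0 0 30;0 0 6.9 0 0 0 30"

```text
time: 47.97
tool_pos: [0.6255, 0.0273, 0.0592]
eef_rot: [0.0, 1.0, 0.0, 0.001]
force: [-0.8, -0.1, -2.8]
opening: 0.446
finger_force: 40.3
```

Emit:
step_arm --increments "0 0 0 0 0 0 60;0 0 0 0 0 0 60;0 0 0 0 0 0 60;0 0 0 0 0 0 60;0 0 -4 0 0 0 60;0 0 -8 0 0 0 60;0 0 -12 0 0 0 60;-1 4 -13 0 0 0 55;-2 8 -13 0 0 -2 50;-2.7 12 -13 0 0 -2 50;-2.7 16.2 -13 0 0 -2 50;-2.7 16.2 -13 0 0 -2 50;-2.7 16.2 -13 0 0 -2 50"

```text
time: 49.05
tool_pos: [0.6517, 0.192, 0.1884]
eef_rot: [-0.019, 1.0, 0.0, 0.0]
force: [-0.6, 0.2, 0.1]
opening: 0.497
finger_force: 0.0
```

```bash
python3 - <<'E'
from h import *
survey()
f=save('scene','end4.png')
E
```

```text
{'time': 49.05, 'tool_pos': [0.6517, 0.192, 0.1884], 'eef_rot': [-0.0192, 0.9998, 0.0, 0.0003], 'joints': [0.1933, 0.6143, 0.3514, 1.3074, -0.0001, 0.1549], 'force': [-0.5817, 0.1704, 0.1094], 'opening': 0.497, 'finger_force': 0.0}
scene
  box 329 [0.582, -0.018, 0.065] 0.08 [582.2, -18.2]
  box 172 [0.624, 0.027, 0.065] 0.08 [624.7, 27.4]
  box 180 [0.628, -0.066, 0.065] 0.08 [628.4, -65.0]
  box 165 [0.7, 0.035, 0.066] 0.08 [700.0, 35.0]
  box 132 [0.737, -0.017, 0.063] 0.077 [736.7, -16.8]
  handle 183 [0.65, 0.188, 0.116] [650.4, 187.8]
  tray 219 [0.455, -0.184, 0.06] 0.079 [455.3, -185.1]
top
  box 301 [0.706, -0.017, 0.065] 0.08 [705.3, -17.1]
  box 95 [0.625, -0.065, 0.065] 0.079 [624.8, -64.7]
  box 94 [0.621, 0.027, 0.065] 0.08 [621.0, 27.3]
  tray 107 [0.453, -0.184, 0.06] 0.08 [452.4, -183.5]
```

View pics/end4.png

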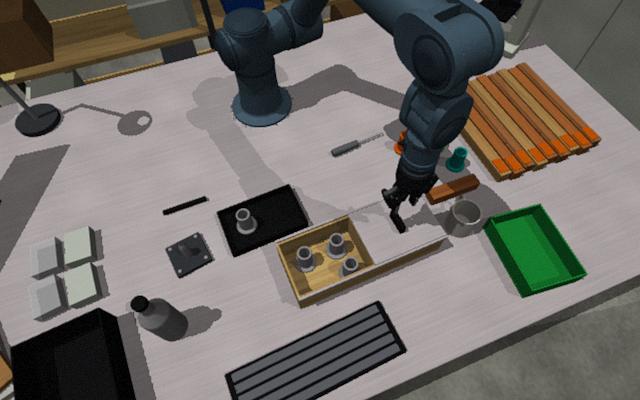

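The picture shows three ferrules standing in the compartment at (305,258), (337,244) and (350,266), and one in the tray at (244,220). Now I'll shut the cover.

Emit:
step_arm --increments "0.1 -0.35 3 0 0 0 50;0.1 -0.35 6 0 0 0 50;0.1 -0.35 8 0 0 0 50;0.1 -0.35 8.4 0 0 0 50;0.1 -0.35 8.4 0 0 0 50;0.1 -0.35 8.4 0 0 0 0;0.1 -0.35 8.4 0 0 0 0;0.1 -0.35 8.4 0 0 0 0;0.1 -0.35 8.4 0 0 0 0;0.1 -0.35 8.4 0 0 0 0;0.1 -0.35 8.4 0 0 0 0" --squeeze 40

```text
time: 50.12
tool_pos: [0.6525, 0.1863, 0.1069]
eef_rot: [-0.017, 1.0, 0.0, 0.002]
force: [-0.9, 0.4, 6.7]
opening: 0.153
finger_force: 42.1
```

Emit:
step_arm --increments "0 -0.5 0 0 0 0 0;0 -2 0 0 0 0 0;0 -4 0 0 0 0 0;0 -6 0 0 0 0 0;0 -8 0 0 0 0 0;0 -10 0 0 0 0 0;0 -12 0 0 0 0 0;0 -14 0 0 0 0 0;0 -16 0 0 0 0 0;0 -18 0 0 0 0 0;0 -19.3 0 0 0 0 0;0 -20 0 0 0 0 0;0 -20.4 0 0 0 0 0;0 -20.4 0 0 0 0 0;0 -20.4 0 0 0 0 0"

```text
time: 51.37
tool_pos: [0.6594, -0.0186, 0.1069]
eef_rot: [-0.017, 1.0, -0.0, 0.002]
force: [-1.2, -1.6, 6.4]
opening: 0.153
finger_force: 42.2
```

Emit:
step_arm --increments "0 -0.2 0 0 0 0 0;0 -0.4 0 0 0 0 0;0 -0.6 0 0 0 0 0;0 -0.7 0 0 0 0 0;0 -0.7 0 0 0 0 0;0 -0.7 0 0 0 0 0"

```text
time: 51.87
tool_pos: [0.6594, -0.0188, 0.1069]
eef_rot: [-0.019, 1.0, 0.006, 0.002]
force: [-0.4, 16.9, 8.7]
opening: 0.151
finger_force: 42.6
```

Emit:
step_arm --increments "0 0.5 0 0 0 0 0;0 0.5 0 0 0 0 0;0 0.5 0 0 0 0 0;0 0.5 0 0 0 0 50;0 0.5 0 0 0 0 50;0 0.5 0 0 0 0 50;0 0.5 0 0 0 0 50;0 0.5 0 0 0 0 50;0 0.5 -4 0 0 0 50;0 0.5 -8 0 0 0 50;0 0.5 -12 0 0 0 50;4 0.5 -12 0 0 0 50;8 0.5 -12 0 0 0 50;12 0.5 -12 0 0 0 50;15 0.5 -12 0 0 0 50;15 0.5 -12 0 0 0 50;15 0.5 -12 0 0 0 50"

```text
time: 53.28
tool_pos: [0.5063, -0.0251, 0.2243]
eef_rot: [-0.017, 1.0, 0.0, -0.0]
force: [1.3, -0.4, -0.5]
opening: 0.498
finger_force: 0.0
```

```bash
python3 - <<'E'
from h import *
st()
for c in('scene','top'):
    f=save(c,'fin'+c+'.png'); w=cloud(f)
    for r in blobs(w,f['color'],(.57,.75,-.15,.35),.102,.15,False): print(r)
    for t in('cover_grip','mug','flask','offcut','marker','driver','tray','gauge'): print(t,[np.round(r['point'],3).tolist() for r in env.landmark_of(t,c)][:1])
E
```

```text
{'time': 53.2833, 'tool_pos': [0.5063, -0.0251, 0.2243], 'eef_rot': [-0.0167, 0.9999, 0.0001, -0.0005], 'joints': [-0.1747, 0.2418, -0.1258, 1.2041, 0.0, -0.2082], 'force': [1.2768, -0.4448, -0.5039], 'opening': 0.4983, 'finger_force': 0.0}
(np.int32(171), [0.661, -0.02, 0.122], [0.658, -0.019, 0.116], np.float64(0.129), [657.4, -19.1], [59.9, 14.3], 2.4)
cover_grip [[0.657, -0.02, 0.114]]
mug [[0.686, 0.387, -0.004]]
flask [[0.662, -0.434, -0.003]]
offcut [[0.576, 0.432, 0.002]]
marker []
driver [[0.304, 0.239, 0.002]]
tray [[0.451, -0.136, -0.005]]
gauge [[0.485, -0.36, 0.004]]
cover_grip []
mug [[0.686, 0.397, -0.004]]
flask [[0.666, -0.438, 0.002]]
offcut [[0.572, 0.427, -0.004]]
marker [[0.316, -0.341, 0.0]]
driver [[0.3, 0.24, -0.003]]
tray [[0.455, -0.137, -0.003]]
gauge [[0.484, -0.359, -0.001]]
```

View pics/finscene.png

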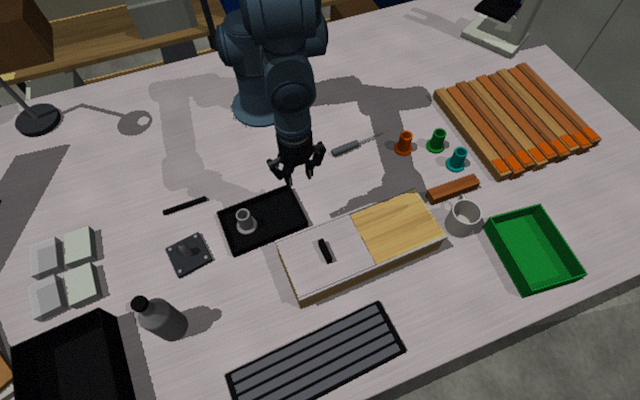

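The cover is fully shut with its handle at (325,250), the rejected ferrule is in the tray at (244,220), and the bystanders haven't moved.

```bash
python3 -c "
from h import *
print(env.job_done())"
```

```text
the job is handed in; nothing more can be done
None
```

The job is handed in: ferrules 1, 2 and 4 slid down onto the plinth and are in the compartment, ferrule 3 stopped on the taper and is in the reject tray, the cover is fully shut, and nothing else looks disturbed; while opening, the cover slipped back about 12 mm on release and I re-opened it fully before handling any ferrule.

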